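# Drop the propped lid of an instrument case onto a finger and lower it shut

### The job

The lid of the grey instrument case is propped open by the steel stay at its right-hand side. With a finger waiting close under the lid, push the stay outwards until it swings clear, catch the falling lid on that finger and let it rest there a moment, then lower it slowly until it is fully shut, without letting it drop or slam, and draw the finger out and away. Grip nothing, do not raise the lid any further, push lightly, and leave everything else where it is.

Things in the scene. Friction and masses are not known exactly. Their poses are not given: they have to be found in the camera images.
- case: The instrument case: a grey open-topped box, 100 mm deep (its x), 110 mm wide (its y), rim 60 mm above the bench, walls 4 mm, screwed to the bench. Origin: centre of its underside, at bench height; its x axis points away from the robot to the hinge side, y to the left, z up; it is turned by up to 0.35 rad either way.
- lid (a joint): Lid angle in rad: 0 = shut, about 0.75 = propped open on the stay, as at the start; it grows as the lid opens. The lid is a flat aluminium plate, 134 mm wide, 4 mm thick, about 0.12 kg, hinged on the far rim. Its hinge is free: it falls at once when nothing holds it and rests by its weight on whatever is below.
- lid_hinge (a point): Middle of the lid's hinge line (which runs along the case's y), level with the underside of the shut lid: at case x = +50 mm, y = 0, z = 60 mm.
- lid_edge (a point): Middle of the lid's front edge, on its underside, 130 mm from the hinge line; it moves with the lid, its x axis points along the lid to the hinge. Shut, this front lip stands 30 mm out in front of the case's front wall (and 12 mm out at each side), its underside 60 mm above the bench, so a finger fits below it.
- stay (a joint): Angle of the stay in rad: 0 to 0.03 = as found, leaning about 0.05 rad inward against its stop, the lid resting on its tip; it grows as the stay swings outward to the right (the case's -y). The lid slips off at about 0.1 to 0.25 rad; the stay then falls outward by its own weight to its stop at 1.75 rad. It takes less than 1 N to push.
- stay_tip (a point): Centre of the rounded upper end of the stay, a steel rod 8 mm thick, 87 mm long, which pivots at case x = -33, y = -63, z = 45 mm about the case's x axis. At the start the tip is at case z = 132 mm, 8 mm in from the lid's right edge and, seen from above, 12 mm behind its front edge. Beside it, over the open case, the space is empty.
- movement_holder: Bystander: steel movement holder, 22x72x10 mm, lying in the case; its origin is on its underside, on the case's floor 6 mm above the bench.
- nippers: Bystander: small nippers with black handles, 33x102x14 mm, at the left; origin under its middle, on the bench.
- loupe: Bystander: black eye loupe, 34 mm across and 34 mm high, behind the case; origin under its middle, on the bench.
- blue_case: Bystander: flat blue hinged case, shut, 58x99x24 mm, at the left; origin under its middle, on the bench.
- screwdriver1: Bystander: small screwdriver, 108 mm long, lying beside the case on its left; origin under its middle, on the bench.
- spool: Bystander: small spool of brass wire, 28 mm across, 14 mm high, at the left; origin under its middle, on the bench.
- wood_ball: Bystander: wooden ball handle, 31 mm across, 56 mm high, at the far left; origin under its middle, on the bench.
- file_block4: Bystander: blue abrasive stick standing upright, 33x12x56 mm, behind the case; origin under its middle, on the bench.

How it is judged:
On the way, in this order (a step that is already met when the one before it is completed fails the run):
1. the stay is clear and the lid, still well open, lies quiet on the finger (value of joint stay above 0.5 rad and value of joint lid between 0.4 and 0.85 rad and velocity of joint lid above -1.5 rad/s and contact force between any of the fingers, the arm and case above 0.1 N), for 0.2 s.
2. the lid is almost shut and still borne by the finger (value of joint lid below 0.1 rad and contact force between any of the fingers, the arm and case above 0.1 N).
At the end, for the whole second after the job is handed in: The lid is shut (within 0.03 rad), the stay hangs outward (over 0.5 rad), and every loose thing is within 12 mm of where it was (value of joint lid below 0.03 rad and value of joint stay above 0.5 rad and not (distance of any of movement_holder, nippers, loupe, blue_case, screwdriver1, spool, wood_ball, file_block4 from where it was at the start of the episode above 0.012 m)); the robot touches nothing.
It fails at once if the lid drops or slams: it falls at more than 2 rad/s when less than 0.4 rad open (value of joint lid below 0.4 rad and velocity of joint lid below -2 rad/s).
It fails at once if the lid is raised well above where it was propped (over 0.9 rad) (value of joint lid above 0.9 rad).
It fails at once if the case, lid or stay is pushed with more than 25 N (contact force between any of the fingers, the arm and case above 25 N).
It fails at once if a bystander is moved by more than 20 mm (distance of any of movement_holder, nippers, loupe, blue_case, screwdriver1, spool, wood_ball, file_block4 from where it was at the start of the episode above 0.02 m).
It also fails if it takes over 50 s, if anything falls off the work surface, if the arm or the gripper's body presses on something with over 40 N, if the wrist force passes 120 N, or if a joint passes its speed limit or range.

### The arm

A 6-joint arm with a two-finger parallel gripper is mounted at the origin on a cart in front of the work surface, level with it; the furniture and walls round the work are solid. World frame = base frame: x ahead of the robot, y to its left, z up, the work surface at z = 0. Lengths are in m, angles in rad, forces in N, time in s.
With the tool pointing down it reaches from about 0.35 to 0.775 m from the base axis. Payload 7.3 kg.
Tool frame: the origin (TCP) lies on the front face of the gripper's body, between the roots of the fingers; the fingertips stand 66 mm ahead of it and the grasp point (between the pads) lies 47 mm ahead of it; z points along the fingers, y is the direction in which the jaws open and shut (so a half turn about z gives the same grasp; the last joint's range is limited). The gripper opens to 92 mm and grips with 3 to 60 N. Pads are 19 mm wide; open, the fingers measure 130 mm over their backs; the gripper's body (75 mm by 190 mm) begins 47 mm behind the grasp point.
Start: joints at [-1.488, 0.342, 1.524, -0, 1.275, -0.146], TCP at [0.119, -0.511, 0.292] pointing down, gripper open.
Joint ranges: [-2.53, 2.53], [-0.77, 2.02], [0.04, 2.7], [-1, 4.14], [0.28, 2.66], [-3.11, 3.11]. Speed limits (rad/s): [2.57, 2.57, 3.14, 3.14, 3.14, 3.14].

### API

Orientations are given as [roll, pitch, yaw] about the fixed x, y, z axes, in that order (R = Rz(yaw) Ry(pitch) Rx(roll)).
In Python, from cell import observe, read_camera, hand_in, search_frame, tip_of gives the robot as it stands. The module is installed in compiled form; this text tells all that it offers.
- The arm moves only by the tool apply_moves, never from a script. Its argument "motion" is a list of rows, each an object with "offset": the shift along the tool's x, y, z in mm, a list of three; "rotation": the turn, a rotation vector about the tool's x, y, z in rad, a list of three. In form: [{"offset": [x, y, z], "rotation": [rx, ry, rz]}, ...]. A call has 1 to 12 rows; each row shifts and turns the pose as measured when the row begins, along the tool's axes as they then stand; what a row does not reach is not made up. A row lasts 1/12 s, in which the tool goes at most 41.7 mm and 7.16 degrees, less where a joint would pass 70% of its speed; a pose out of reach is approached as far as the arm can. A call with a gripper value outside its range is refused whole. "grip" is the closure, from 0 (fully open) to 1 (shut), set as the call begins (left out, the last holds). The fingers move at their own pace and stop on an object; "grip_force" is the grip in N (left out, the last holds). Time passes only in rows, so rows that do not move let the fingers close. It gives the time, the measured TCP pose, the force and the opening at its end, in the units of the state.
- observe(): the state, without advancing time (a new reading comes with each control period).
- read_camera(name): name is "scene" or "top" or "wrist"; returns a dict with "img" (420x560x3 uint8, red, green, blue), "camera_matrix" (3x3 intrinsics, pixels), "R" (3x3) and "t" (3): a world point X has camera coordinates R X + t; the wrist camera has in their place "tool_from_camera" (4x4, takes a point from camera to tool coordinates, whose origin is the TCP and whose axes are the flange's). Camera axes: x right, y down, z forward; pixel columns grow to the right and rows downward; lengths in m; the calibration is good to about 2 mm. A picture is of the moment at which its call begins: read the wrist's pose just before it. There is no depth.
- hand_in(): hands the job in, once; it reports no verdict.
Trained networks look in a picture, given as the dict that the camera call returned (one of the last four; its "shot" number tells which), for a name from the list of things; names that differ only in an ending like _2 or _b are one class to them, and where a whole thing is asked for, a point or a joint stands for the part that bears it (a point fixed in the world has none). Each returns a list of dicts, best first, with "score" (0 to 1); they miss things now and then, are a little off and sometimes report something else, mostly with a low value. They report only what shows in the picture. A call takes as long as a camera call.
- search_frame(query, picture): "location" ([x, y, z] in m, in world coordinates, good to about 4 mm: the middle of the surface that is visible of it).
- tip_of(query, picture): "location" ([x, y, z] in m, in world coordinates, good to about 4 mm: a listed point, or the origin of a listed thing).
The state is a dict: "time": time; "qpos": joint angles; "qvel": joint speeds; "joint_efforts": joint torques, N m; "tool_pos": TCP position; "tool_rot": TCP orientation; "contact_force": force on the tool from outside, world axes, zero at the start; "torque": the same for the moment, N m; "opening": finger opening in m.
Only numpy, scipy, OpenCV 4.12 (cv2) and the standard library are available. Lean on these libraries where they do the work, as an engineer would, in place of code of your own. Each camera call takes 0.05 s, during which the arm holds its last target.

## Working session

There is one attempt and no reset: what is moved stays moved. The work goes in short steps, Python scripts to look and compute and a tool call to move; the robot and the scene stay as the last step left them, time stands still between calls to the robot, and variables do not carry over. Pictures are saved under pics/ and viewed, and the job is handed in when it is done.

Besides the shell and the picture viewer there is one more tool, called after ">>>" as name(argument=value, ...), one argument or row to a line, values as JSON. apply_moves: Moves the arm, as the interface text tells. Its arguments: {"type":"object","properties":{"motion":{"type":"array"},"grip":{"type":"number"},"grip_force":{"type":"number"}},"required":["motion"]}

```bash
mkdir -p pics; cat > h.py <<'E'
import numpy as np, cv2
from cell import *
from scipy.spatial.transform import Rotation as Ro
def save(p,n): cv2.imwrite('pics/'+n+'.png',cv2.cvtColor(p['img'],cv2.COLOR_RGB2BGR))
def proj(p,X):
    c=np.asarray(p['R'])@np.asarray(X,float)+np.asarray(p['t']); u=np.asarray(p['camera_matrix'])@c; return u[:2]/u[2]
E
python3 - <<'E'
from h import *
s=observe(); print({k:np.round(v,3) for k,v in s.items()})
for n in ['scene','top']:
    p=read_camera(n); save(p,n+'0'); 
    print(n, 'cam pos',-np.array(p['R']).T@np.array(p['t']))
    for q in ['case','lid_hinge','lid_edge','stay_tip','movement_holder','loupe','screwdriver1','file_block4']:
        for d in tip_of(q,p)[:1]: print(q,np.round(d['location'],4),round(d['score'],2),proj(p,d['location']).round())
E
```

```text
{'time': np.float64(0.0), 'qpos': array([-1.488,  0.343,  1.525, -0.   ,  1.275, -0.146]), 'qvel': array([ 0.001,  0.002,  0.   , -0.001, -0.001, -0.   ]), 'joint_efforts': array([ 1.0000e-03, -4.3124e+01, -2.4422e+01,  7.2000e-02,  5.6000e-02,
       -0.0000e+00]), 'tool_pos': array([ 0.119, -0.511,  0.292]), 'tool_rot': array([-3.14 , -0.   ,  0.229]), 'contact_force': array([-0.708,  0.225, -0.205]), 'torque': array([0.044, 0.064, 0.006]), 'opening': np.float64(0.092)}
scene cam pos [-0.17130909  0.77174919  0.62746993]
case [ 0.5348 -0.2708 -0.0054] 0.57 [359. 210.]
lid_hinge [ 0.58   -0.2721  0.0642] 0.87 [348. 185.]
lid_edge [ 0.5825 -0.2724  0.0633] 0.56 [347. 185.]
stay_tip [ 0.4967 -0.3272  0.1263] 0.48 [383. 167.]
loupe [0.4367 0.1267 0.0018] 0.68 [293. 278.]
screwdriver1 [ 0.531  -0.1874  0.0047] 0.43 [343. 217.]
file_block4 [ 0.724  -0.1161 -0.002 ] 0.74 [278. 208.]
top cam pos [0.42579865 0.0024113  1.39241358]
case [ 0.5335 -0.271   0.0029] 0.73 [371. 224.]
lid_hinge [ 0.5824 -0.2709  0.0637] 0.86 [374. 206.]
lid_edge [ 0.4909 -0.2725  0.1472] 0.84 [383. 235.]
stay_tip [ 0.6439 -0.2473  0.0009] 0.22 [362. 189.]
loupe [ 0.6437 -0.2497  0.0022] 0.5 [363. 188.]
screwdriver1 [ 0.5334 -0.1844  0.0022] 0.61 [343. 225.]
file_block4 [ 0.7207 -0.1197 -0.0015] 0.47 [319. 165.]
```

View pics/scene0.png

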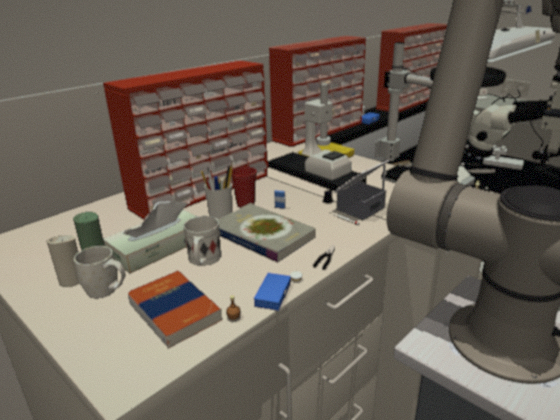

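View pics/top0.png

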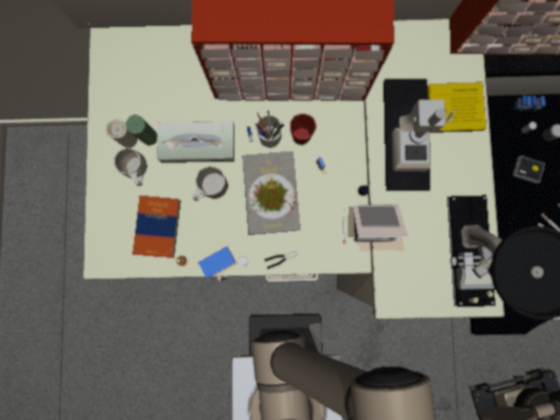

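```bash
cat >> h.py <<'E'
from scipy.linalg import logm, expm
def Rt(theta,yaw=0.): # tool tilted theta forward from down, heading yaw
    return (Ro.from_euler('z',yaw)*Ro.from_euler('y',-theta)*Ro.from_euler('x',np.pi)).as_matrix()
def cur(s=None):
    s=s or observe(); T=np.eye(4); T[:3,:3]=Ro.from_euler('xyz',s['tool_rot']).as_matrix(); T[:3,3]=s['tool_pos']; return T
def plan(pos,R,N):
    T1=np.eye(4);T1[:3,:3]=R;T1[:3,3]=pos
    D=np.linalg.inv(cur())@T1
    S=np.real(expm(logm(D)/N))
    print('N',N,'offset mm',(S[:3,3]*1000).round(2),'rot',Ro.from_matrix(S[:3,:3]).as_rotvec().round(4))
    print(' total off',(D[:3,3]*1000).round(1),'rotvec',Ro.from_matrix(D[:3,:3]).as_rotvec().round(3))
E
python3 - <<'E'
from h import *
p=read_camera('wrist'); save(p,'w0'); print(p['tool_from_camera'],p['camera_matrix'])
plan([0.34,-0.30,0.36],Rt(0.7),12)
E
```

```text
[[-6.03102905e-04 -9.67377649e-01 -2.53337959e-01  6.68524553e-02]
 [ 9.99999793e-01 -5.26448039e-04 -3.70369742e-04  2.79980105e-04]
 [ 2.24918139e-04 -2.53338129e-01  9.67377766e-01 -9.30523669e-02]
 [ 0.00000000e+00  0.00000000e+00  0.00000000e+00  1.00000000e+00]] [[343.63869462   0.         279.43260067]
 [  0.         343.63869462 202.98818791]
 [  0.           0.           1.        ]]
N 12 offset mm [ 21.72 -15.07   0.93] rot [-0.0067  0.0581  0.0183]
 total off [ 263.1 -155.7  -67.8] rotvec [-0.08   0.697  0.219]
```

View pics/w0.png

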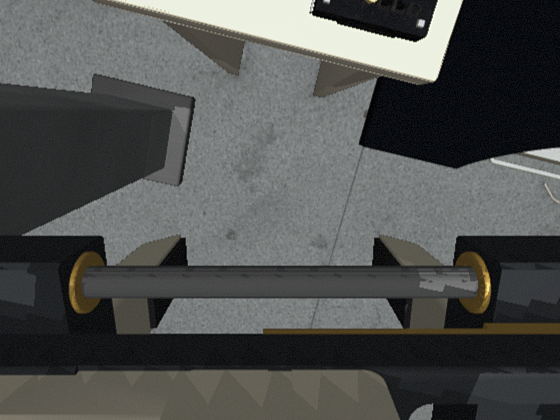

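>>> apply_moves(
  motion=[
    {"offset":[21.7,-15,1],"rotation":[-0.0067,0.058,0.018]},
    {"offset":[21.7,-15,1],"rotation":[-0.0067,0.058,0.018]},
    {"offset":[21.7,-15,1],"rotation":[-0.0067,0.058,0.018]},
    {"offset":[21.7,-15,1],"rotation":[-0.0067,0.058,0.018]},
    {"offset":[21.7,-15,1],"rotation":[-0.0067,0.058,0.018]},
    {"offset":[21.7,-15,1],"rotation":[-0.0067,0.058,0.018]},
    {"offset":[21.7,-15,1],"rotation":[-0.0067,0.058,0.018]},
    {"offset":[21.7,-15,1],"rotation":[-0.0067,0.058,0.018]},
    {"offset":[21.7,-15,1],"rotation":[-0.0067,0.058,0.018]},
    {"offset":[21.7,-15,1],"rotation":[-0.0067,0.058,0.018]},
    {"offset":[21.7,-15,1],"rotation":[-0.0067,0.058,0.018]},
    {"offset":[21.7,-15,1],"rotation":[-0.0067,0.058,0.018]},
  ],
  grip=1,
  grip_force=10,
)

```text
time: 1.95
tool_pos: [0.3465, -0.295, 0.3633]
tool_rot: [-3.137, -0.728, -0.015]
contact_force: [-0.1, 0.2, -0.7]
opening: 0.0166
```

```bash
cat >> h.py <<'E'
def wcam():
    T=cur(); p=read_camera('wrist'); W=np.linalg.inv(T@np.array(p['tool_from_camera']))
    p2={'R':W[:3,:3],'t':W[:3,3],'camera_matrix':p['camera_matrix']}
    return p,p2
E
python3 - <<'E'
from h import *
s=observe(); print({k:np.round(v,3) for k,v in s.items()})
p,P=wcam(); save(p,'w1')
for q in ['case','lid_hinge','lid_edge','stay_tip','movement_holder']:
        for d in tip_of(q,p)[:2]: print(q,np.round(d['location'],4),round(d['score'],2),proj(P,d['location']).round())
E
```

```text
{'time': np.float64(1.95), 'qpos': array([-1.249, -0.008,  1.938,  0.79 ,  1.088, -0.004]), 'qvel': array([ 0.407, -0.338,  0.217,  0.786, -0.256,  0.253]), 'joint_efforts': array([ -2.501, -22.703, -24.971,   1.709,   0.46 ,  -0.344]), 'tool_pos': array([ 0.346, -0.295,  0.363]), 'tool_rot': array([-3.137, -0.728, -0.015]), 'contact_force': array([-0.059,  0.19 , -0.652]), 'torque': array([ 0.051,  0.369, -0.008]), 'opening': np.float64(0.017)}
case [ 0.5314 -0.2725  0.0022] 0.73 [263. 231.]
lid_hinge [ 0.5808 -0.2705  0.0579] 0.74 [261. 183.]
lid_edge [ 0.4864 -0.2701  0.1456] 0.75 [255. 218.]
lid_edge [ 0.6408 -0.2482  0.0015] 0.64 [249. 169.]
stay_tip [ 0.5    -0.3298  0.1323] 0.68 [309. 211.]
movement_holder [ 0.5465 -0.2655  0.0087] 0.58 [259. 220.]
```

View pics/w1.png

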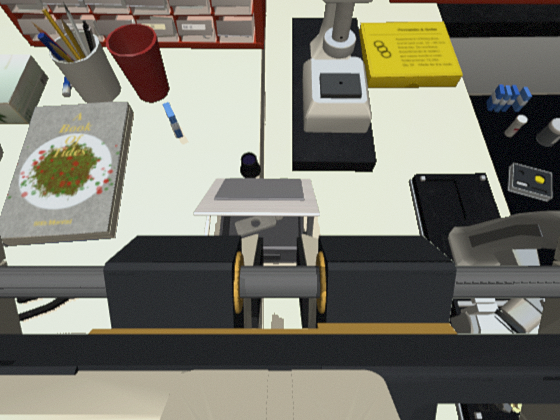

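```bash
python3 - <<'E'
from h import *
p,P=wcam(); np.savez('w2.npz',img=p['img'],R=P['R'],t=P['t'],K=P['camera_matrix'])
s=observe();print(s['time'],s['qvel'].round(3),s['opening'])
c=cv2.resize(p['img'][160:260,170:350],None,fx=4.4,fy=4.4,interpolation=cv2.INTER_CUBIC)
cv2.imwrite('pics/w2z.png',c[:,:,::-1])
for q in ['case','lid_hinge','lid_edge','stay_tip','movement_holder']:
        for d in tip_of(q,p)[:1]: print(q,np.round(d['location'],4),round(d['score'],2),proj(P,d['location']).round())
E
```

```text
2.3 [-0.003  0.005  0.001  0.007  0.     0.001] 0.00037785036497146434
case [ 5.291e-01 -2.711e-01  2.000e-04] 0.86 [261. 231.]
lid_hinge [ 0.5833 -0.2728  0.0585] 0.88 [261. 179.]
lid_edge [ 0.4849 -0.2724  0.1496] 0.65 [255. 216.]
stay_tip [ 0.5024 -0.3288  0.1324] 0.53 [307. 207.]
movement_holder [ 0.5438 -0.2627  0.0033] 0.75 [256. 221.]
```

View pics/w2z.png

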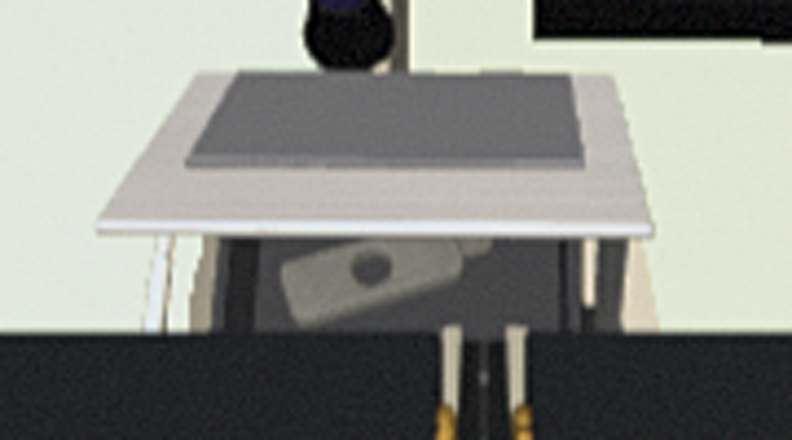

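```bash
cat >> h.py <<'E'
def lidpt(r,y,n,q,c): # r dist from hinge, y, n above underside; q angle; c=(x,y,yaw)
    X=np.array([.05-r*np.cos(q)+n*np.sin(q), y, .06+r*np.sin(q)+n*np.cos(q)])
    return casept(X,c)
def casept(X,c): return Ro.from_euler('z',c[2]).apply(X)+[c[0],c[1],0]
E
python3 - <<'E'
from h import *
from scipy.optimize import least_squares
d=np.load('w2.npz'); P={'R':d['R'],'t':d['t'],'camera_matrix':d['K']}
obs=[(97,234,.13,.067,0),(655,236,.13,-.067,0),(97,218,.13,.067,.004),(653,222,.13,-.067,.004),(195,72,0,.067,.004),(614,74,0,-.067,.004)]
def res(c,full=1):
    return np.concatenate([proj(P,lidpt(r,y,n,c[3],c))-[170+u/4.4,160+v/4.4] for u,v,r,y,n in obs])
s=least_squares(res,[.53,-.27,0,.75]); print(s.x, (s.fun*4.4).round(1))
s2=least_squares(lambda c:res([*c,.75]),[.53,-.27,0]); print(s2.x,(s2.fun*4.4).round(1))
c=s2.x
for X in ([-.033,-.059,.132],[-.033,-.063,.045]): print(casept(np.array(X),c), (proj(P,casept(np.array(X),c))-[170,160])*4.4)
print(lidpt(.13,0,0,.75,c))
E
```

```text
[ 0.53277669 -0.27335412 -0.01842243  0.75267328] [-0.8 -0.  -0.1  0.8 -2.3  0.4  2.6 -0.8  0.2 -0.6  0.5 -0.7]
[ 0.53306065 -0.27334391 -0.01844059] [-0.6  0.3 -0.2  1.  -2.1  0.7  2.5 -0.5  0.3 -1.3  0.4 -1.5]
[ 0.49897833 -0.33172538  0.132     ] [614.45741646 221.18000934]
[ 0.49890457 -0.3357247   0.045     ] [606.00229149 344.63993723]
[ 0.48794877 -0.27251193  0.14861304]
```

```bash
python3 - <<'E'
from h import *
d=np.load('w2.npz'); im=d['img']
tf=np.array(read_camera('wrist')['tool_from_camera']);M=np.linalg.inv(tf);K=d['K']
for X in [(0,.019,.066),(0,-.019,.066),(.0095,.019,.066),(.0095,0,.066),(.0095,.0,.047),(.0095,.019,.02),(.0095,.0,.0),(-.0095,0,.066)]:
    c=M[:3,:3]@X+M[:3,3];u=K@c;print(X,(u[:2]/u[2]).round(1))
c=cv2.resize(im[200:400,180:380],None,fx=3,fy=3,interpolation=cv2.INTER_CUBIC)
c=cv2.convertScaleAbs(c,alpha=2.0)
cv2.imwrite('pics/w2f.png',c[:,:,::-1])
E
```

```text
(0, 0.019, 0.066) [316.5 252.9]
(0, -0.019, 0.066) [240.3 253. ]
(0.0095, 0.019, 0.066) [317. 235.]
(0.0095, 0, 0.066) [278.4 235. ]
(0.0095, 0.0, 0.047) [278.2 249.9]
(0.0095, 0.019, 0.02) [330.4 278.6]
(0.0095, 0.0, 0.0) [277.8 309. ]
(-0.0095, 0, 0.066) [278.4 270.4]
```

View pics/w2f.png

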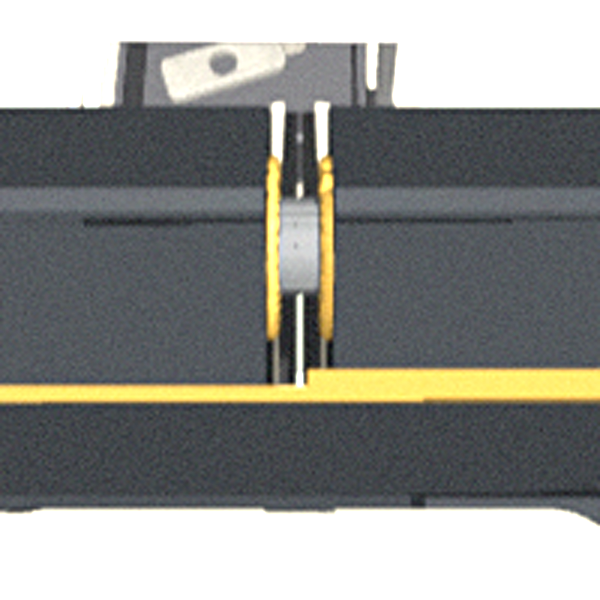

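```bash
cat >> h.py <<'E'
C0=np.array([.53306,-.27334,-.01844])
def goal(C,th): # C mm case frame of upper front finger corner (tool centre in y)
    R=Rt(th,C0[2]); p=casept(np.array(C)/1000,C0)-.0095*R[:,0]-.066*R[:,2]; return p,R
def where(th=None):
    T=cur(); R=T[:3,:3]; c=T[:3,3]+.0095*R[:,0]+.066*R[:,2]
    s=observe()
    print('C case mm',(Ro.from_euler('z',-C0[2]).apply(c-[C0[0],C0[1],0])*1000).round(1),'tilt',np.arctan2(np.hypot(R[0,2],R[1,2]),-R[2,2]).round(3),'head',np.arctan2(R[1,2],R[0,2]).round(3),'F',s['contact_force'].round(2),'t',s['time'],'q',s['qpos'].round(2))
def go(C,th,N): plan(*goal(C,th),N)
E
python3 - <<'E'
from h import *
where(); go([-80,-26,115],1.0,12)
E
```

```text
C case mm [-136.   -25.8  319.4] tilt 0.725 head -0.007 F [-0.6  -0.1  -0.05] t 2.6 q [-1.25 -0.01  1.94  0.79  1.09 -0.  ]
N 12 offset mm [-11.27   0.02  15.02] rot [-0.0006  0.0229  0.0002]
 total off [-111.1    0.8  195.3] rotvec [-0.008  0.275  0.002]
```

>>> apply_moves(
  motion=[
    {"offset":[-11.3,0,15],"rotation":[0,0.023,0]},
    {"offset":[-11.3,0,15],"rotation":[0,0.023,0]},
    {"offset":[-11.3,0,15],"rotation":[0,0.023,0]},
    {"offset":[-11.3,0,15],"rotation":[0,0.023,0]},
    {"offset":[-11.3,0,15],"rotation":[0,0.023,0]},
    {"offset":[-11.3,0,15],"rotation":[0,0.023,0]},
    {"offset":[-11.3,0,15],"rotation":[0,0.023,0]},
    {"offset":[-11.3,0,15],"rotation":[0,0.023,0]},
    {"offset":[-11.3,0,15],"rotation":[0,0.023,0]},
    {"offset":[-11.3,0,15],"rotation":[0,0.023,0]},
    {"offset":[0,0,0],"rotation":[0,0,0]},
  ],
)

```text
time: 3.52
tool_pos: [0.381, -0.3025, 0.1728]
tool_rot: [3.123, -0.962, -0.004]
contact_force: [0.0, 0.3, -0.9]
opening: 0.0003
```

```bash
python3 - <<'E'
from h import *
p,P=wcam(); save(p,'w3')
where(); go([-80,-26,115],1.0,4);
E
```

```text
C case mm [-91.9 -32.5 144.3] tilt 0.963 head -0.026 F [-0.28  0.13 -0.39] t 3.5667 q [-1.27  0.44  2.26  1.57  0.89 -1.03]
N 4 offset mm [-5.02 -1.59  6.65] rot [0.0016 0.0093 0.0022]
 total off [-19.7  -6.5  26.9] rotvec [0.006 0.037 0.009]
```

View pics/w3.png

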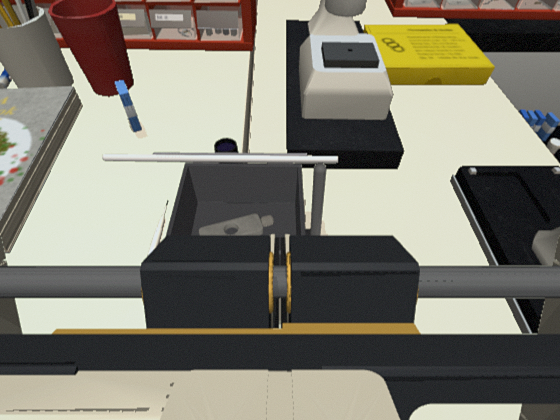

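```bash
python3 - <<'E'
from h import *
p,P=wcam(); save(p,'w4'); where()
c=C0
for n,X in dict(tip=[-.033,-.059,.132],mid=[-.033,-.0615,.08],).items(): print(n,proj(P,casept(np.array(X),c)).round(1))
for y in (.067,-.067):
  for n in (0,.004): print(proj(P,lidpt(.13,y,n,.75,c)).round(1))
cv2.imwrite('pics/w4z.png',cv2.resize(p['img'][140:250,90:350],None,fx=3,fy=3,interpolation=cv2.INTER_CUBIC)[:,:,::-1])
E
```

```text
C case mm [-91.7 -32.8 145.7] tilt 0.964 head -0.028 F [0.28 0.4  0.43] t 3.6167 q [-1.27  0.44  2.26  1.56  0.89 -1.03]
tip [320.2 170.3]
mid [316.5 220.6]
[103.5 162.6]
[103.1 155.5]
[338.7 164.3]
[338.9 157.2]
```

View pics/w4z.png

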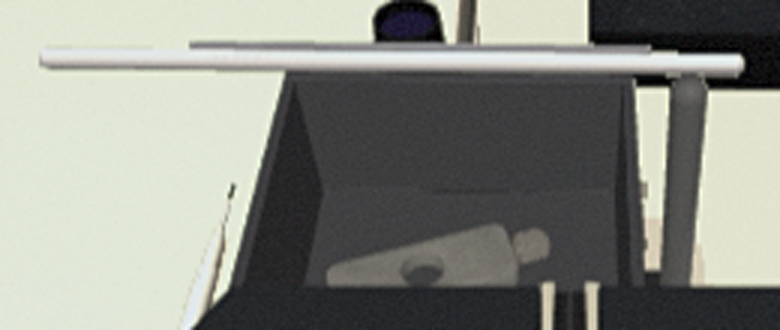

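```bash
python3 - <<'E'
from h import *
go([-75,-26,114],1.0,5)
E
```

```text
N 5 offset mm [-3.86 -1.34  6.38] rot [0.0015 0.0073 0.0022]
 total off [-18.8  -6.9  32.2] rotvec [0.007 0.036 0.011]
```

>>> apply_moves(
  motion=[
    {"offset":[-3.9,-1.4,6.4],"rotation":[0.0015,0.0075,0.002]},
    {"offset":[-3.9,-1.4,6.4],"rotation":[0.0015,0.0075,0.002]},
    {"offset":[-3.9,-1.4,6.4],"rotation":[0.0015,0.0075,0.002]},
    {"offset":[-3.9,-1.4,6.4],"rotation":[0.0015,0.0075,0.002]},
    {"offset":[-3.9,-1.4,6.4],"rotation":[0.0015,0.0075,0.002]},
    {"offset":[0,0,0],"rotation":[0,0,0]},
    {"offset":[0,0,0],"rotation":[0,0,0]},
  ],
)

```text
time: 4.2
tool_pos: [0.3987, -0.3007, 0.1513]
tool_rot: [3.11, -1.009, 0.01]
contact_force: [-0.4, -0.2, -0.7]
opening: 0.0007
```

```bash
python3 - <<'E'
from h import *
where(); go([-45,-26,115],1.0,5);go([-18,-26,117],1.0,10)
E
```

```text
C case mm [-72.9 -30.1 124.1] tilt 1.009 head -0.027 F [-0.39 -0.23 -0.65] t 4.2 q [-1.23  0.53  2.27  1.71  0.92 -1.19]
N 5 offset mm [ 1.57 -0.77  5.67] rot [ 0.0014 -0.0018  0.0031]
 total off [ 7.8 -3.9 28.4] rotvec [ 0.007 -0.009  0.015]
N 10 offset mm [ 2.4  -0.38  5.01] rot [ 0.0007 -0.0009  0.0015]
 total off [23.9 -3.8 50.2] rotvec [ 0.007 -0.009  0.015]
```

>>> apply_moves(
  motion=[
    {"offset":[1.2,-0.5,6],"rotation":[0.001,-0.001,0.002]},
    {"offset":[1.2,-0.5,6],"rotation":[0.001,-0.001,0.002]},
    {"offset":[1.2,-0.5,6],"rotation":[0.001,-0.001,0.002]},
    {"offset":[1.2,-0.5,6],"rotation":[0.001,-0.001,0.002]},
    {"offset":[1.2,-0.5,6],"rotation":[0.001,-0.001,0.002]},
    {"offset":[0,0,0],"rotation":[0,0,0]},
  ],
)

```text
time: 4.7
tool_pos: [0.4306, -0.3003, 0.1435]
tool_rot: [3.12, -1.006, 0.0]
contact_force: [-0.8, 0.2, 0.2]
opening: 0.0006
```

```bash
python3 - <<'E'
from h import *
where(); go([-18,-26,117],1.0,6)
E
```

```text
C case mm [-41.1 -29.1 116.3] tilt 1.006 head -0.025 F [-0.84  0.24  0.18] t 4.7 q [-1.15  0.56  2.22  1.78  0.89 -1.17]
N 6 offset mm [ 2.24 -0.48  3.16] rot [ 0.0009 -0.0011  0.0017]
 total off [13.4 -2.8 19. ] rotvec [ 0.006 -0.006  0.01 ]
```

>>> apply_moves(
  motion=[
    {"offset":[2.2,-0.5,3.2],"rotation":[0.001,-0.001,0.002]},
    {"offset":[2.2,-0.5,3.2],"rotation":[0.001,-0.001,0.002]},
    {"offset":[2.2,-0.5,3.2],"rotation":[0.001,-0.001,0.002]},
    {"offset":[2.2,-0.5,3.2],"rotation":[0.001,-0.001,0.002]},
    {"offset":[2.2,-0.5,3.2],"rotation":[0.001,-0.001,0.002]},
    {"offset":[2.2,-0.5,3.2],"rotation":[0.001,-0.001,0.002]},
    {"offset":[0,0,0],"rotation":[0,0,0]},
  ],
)

```text
time: 5.28
tool_pos: [0.4568, -0.2968, 0.144]
tool_rot: [-3.133, -0.999, -0.026]
contact_force: [0.9, -0.2, 0.3]
opening: 0.0005
```

```bash
python3 - <<'E'
from h import *
p,P=wcam(); save(p,'w5')
where(); go([-18,-26,119.5],1.0,3)
for y in (.067,-.067): print(proj(P,lidpt(.13,y,0,.75,C0)).round(1))
E
```

```text
C case mm [-15.4 -24.7 116.2] tilt 0.999 head -0.015 F [ 0.01 -0.88  0.51] t 5.3333 q [-1.08  0.57  2.18  1.8   0.86 -1.11]
N 3 offset mm [ 0.45  0.39 -1.33] rot [-0.0009  0.0003 -0.0013]
 total off [ 1.3  1.2 -4. ] rotvec [-0.003  0.001 -0.004]
[ 26.  248.4]
[393.6 247.2]
```

View pics/w5.png

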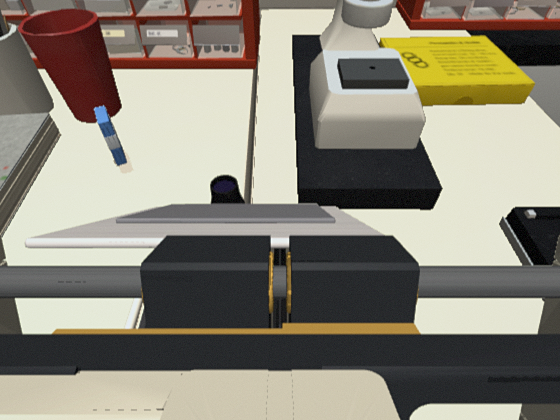

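>>> apply_moves(
  motion=[
    {"offset":[0,2,0],"rotation":[0,0,0]},
    {"offset":[0,2,0],"rotation":[0,0,0]},
    {"offset":[0,2,0],"rotation":[0,0,0]},
    {"offset":[0,2,0],"rotation":[0,0,0]},
    {"offset":[0,2,0],"rotation":[0,0,0]},
    {"offset":[0,2,0],"rotation":[0,0,0]},
  ],
)

```text
time: 5.83
tool_pos: [0.4558, -0.3098, 0.1437]
tool_rot: [-3.132, -0.999, -0.027]
contact_force: [0.4, 0.5, 0.1]
opening: 0.0003
```

```bash
python3 - <<'E'
from h import *
where()
E
```

```text
C case mm [-15.9 -37.8 115.9] tilt 0.999 head -0.016 F [0.36 0.47 0.07] t 5.8333 q [-1.1   0.58  2.16  1.77  0.86 -1.08]
```

>>> apply_moves(
  motion=[
    {"offset":[0.3,2,0],"rotation":[0,0,0]},
    {"offset":[0.3,2,0],"rotation":[0,0,0]},
    {"offset":[0.3,2,0],"rotation":[0,0,0]},
    {"offset":[0.3,2,0],"rotation":[0,0,0]},
    {"offset":[0.3,2,0],"rotation":[0,0,0]},
  ],
)

```text
time: 6.25
tool_pos: [0.4561, -0.3211, 0.1447]
tool_rot: [-3.131, -0.998, -0.028]
contact_force: [-1.0, 0.3, -0.3]
opening: 0.0006
```

```bash
python3 - <<'E'
from h import *
p,P=wcam(); save(p,'w6')
where()
for y in (.067,-.067): print(proj(P,lidpt(.13,y,0,.75,C0)).round(1))
E
```

```text
C case mm [-15.4 -49.6 117. ] tilt 0.998 head -0.016 F [0.01 0.08 0.05] t 6.3 q [-1.11  0.58  2.13  1.74  0.86 -1.05]
[-38.5 249.5]
[326.5 247.8]
```

View pics/w6.png

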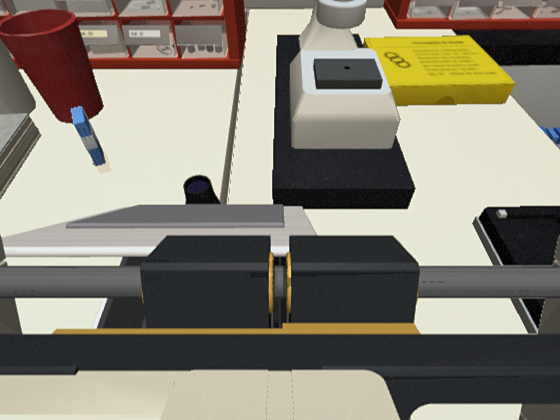

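```bash
python3 - <<'E'
from h import *
for n in ['scene','top']:
    p=read_camera(n)
    u=proj(p,[.5,-.33,.1]).astype(int); print(u)
    c=p['img'][max(0,u[1]-60):u[1]+60,u[0]-80:u[0]+80]
    cv2.imwrite(f'pics/{n}1z.png',cv2.resize(c,None,fx=4,fy=4,interpolation=cv2.INTER_CUBIC)[:,:,::-1])
    print([ (d['location'].round(3) if hasattr(d['location'],'round') else d['location'],d['score']) for d in tip_of('stay_tip',p)[:2]])
where()
E
```

```text
[382 174]
[]
[399 232]
[([0.5327, -0.2744, 0.001], 0.58), ([0.4968, -0.404, 0.0925], 0.43)]
C case mm [-15.4 -49.  117. ] tilt 0.998 head -0.016 F [-0.51  0.29 -0.68] t 6.5 q [-1.11  0.58  2.13  1.74  0.86 -1.06]
```

View pics/scene1z.png

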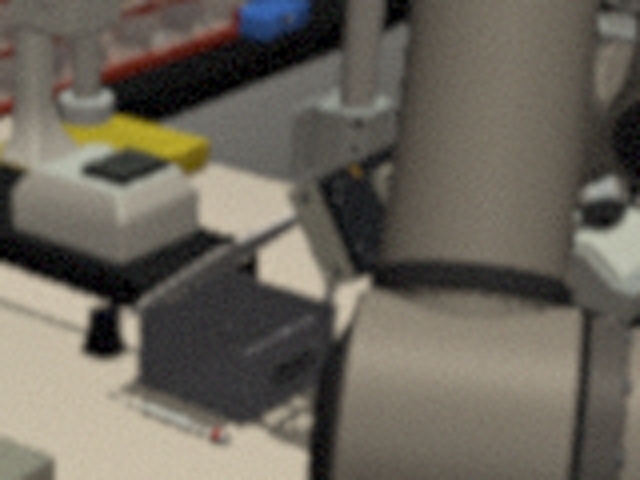

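View pics/top1z.png

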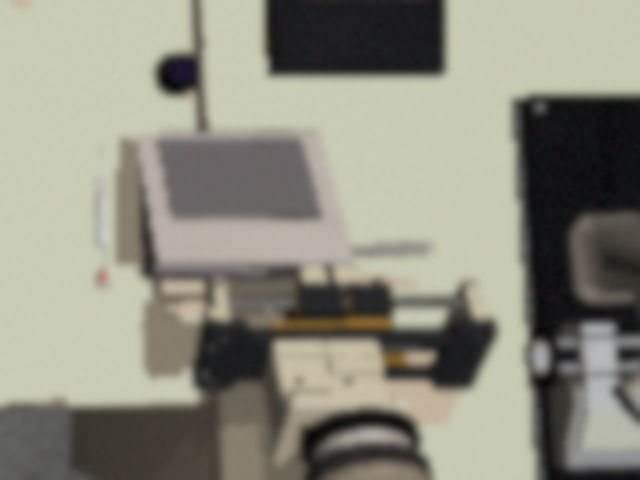

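>>> apply_moves(
  motion=[
    {"offset":[0,0,0],"rotation":[0,0,0]},
    {"offset":[0,0,0],"rotation":[0,0,0]},
    {"offset":[0,0,0],"rotation":[0,0,0]},
    {"offset":[0,0,0],"rotation":[0,0,0]},
    {"offset":[0,0,0],"rotation":[0,0,0]},
    {"offset":[-0.5,0,0],"rotation":[0,0,0]},
    {"offset":[-1,0,0],"rotation":[0,0,0]},
    {"offset":[-1.5,0,-0.2],"rotation":[0,0,0]},
    {"offset":[-2,0,-0.2],"rotation":[0,0,0]},
    {"offset":[-2,0,-0.2],"rotation":[0,0,0]},
    {"offset":[-2,0,-0.2],"rotation":[0,0,0]},
    {"offset":[-2,0,-0.2],"rotation":[0,0,0]},
  ],
)

```text
time: 7.5
tool_pos: [0.4488, -0.3206, 0.1354]
tool_rot: [-3.132, -0.998, -0.027]
contact_force: [0.3, -0.1, -1.1]
opening: 0.0004
```

```bash
python3 - <<'E'
from h import *
where()
p,P=wcam(); save(p,'w7')
E
```

```text
C case mm [-22.7 -48.7 107.6] tilt 0.998 head -0.016 F [ 0.32 -0.14 -1.11] t 7.5 q [-1.12  0.6   2.15  1.75  0.87 -1.1 ]
```

View pics/w7.png

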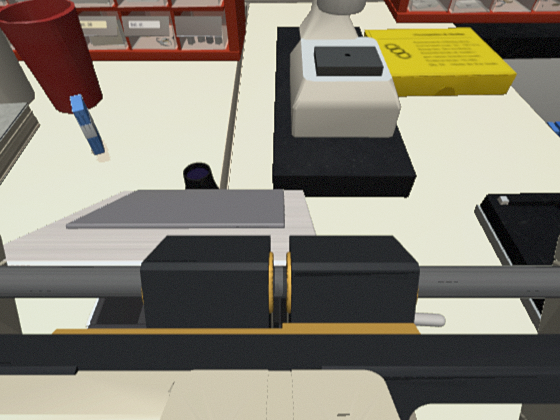

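>>> apply_moves(
  motion=[
    {"offset":[-2,0,-0.2],"rotation":[0,0,0]},
    {"offset":[-2,0,-0.2],"rotation":[0,0,0]},
    {"offset":[-2,0,-0.2],"rotation":[0,0,0]},
    {"offset":[-2,0,-0.2],"rotation":[0,0,0]},
    {"offset":[-2,0,-0.2],"rotation":[0,0,0]},
    {"offset":[-2,0,-0.2],"rotation":[0,0,0]},
    {"offset":[-2,0,-0.2],"rotation":[0,0,0]},
    {"offset":[-2,0,-0.2],"rotation":[0,0,0]},
    {"offset":[-2,0,-0.2],"rotation":[0,0,0]},
    {"offset":[-2,0,-0.2],"rotation":[0,0,0]},
    {"offset":[-2,0,-0.2],"rotation":[0,0,0]},
    {"offset":[-2,0,-0.2],"rotation":[0,0,0]},
  ],
)

```text
time: 8.55
tool_pos: [0.4321, -0.32, 0.1143]
tool_rot: [-3.131, -0.998, -0.028]
contact_force: [0.1, -0.5, -0.1]
opening: 0.0006
```

```bash
python3 - <<'E'
from h import *
where();go([-58,-46,64],1.0,18)
p,P=wcam(); save(p,'w8')
E
```

```text
C case mm [-39.4 -48.4  86.5] tilt 0.998 head -0.016 F [ 0.1  -0.51 -0.08] t 8.55 q [-1.16  0.65  2.18  1.78  0.9  -1.2 ]
N 18 offset mm [-1.62 -0.13 -0.19] rot [-0.0001  0.0001 -0.0003]
 total off [-29.1  -2.3  -3.4] rotvec [-0.002  0.002 -0.005]
```

View pics/w8.png

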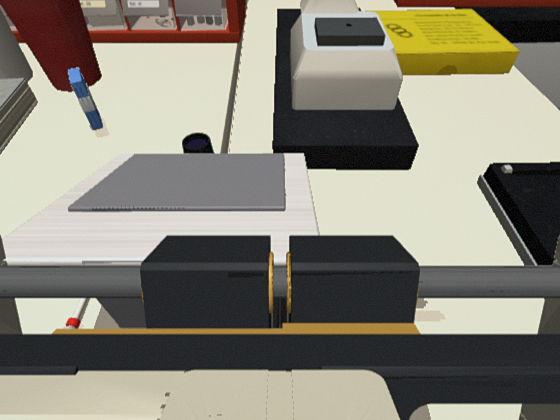

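>>> apply_moves(
  motion=[
    {"offset":[-2,0,-0.4],"rotation":[0,0,0]},
    {"offset":[-2,0,-0.4],"rotation":[0,0,0]},
    {"offset":[-2,0,-0.4],"rotation":[0,0,0]},
    {"offset":[-2,0,-0.4],"rotation":[0,0,0]},
    {"offset":[-2,0,-0.4],"rotation":[0,0,0]},
    {"offset":[-2,0,-0.4],"rotation":[0,0,0]},
    {"offset":[-2,0,-0.4],"rotation":[0,0,0]},
    {"offset":[-2,0,-0.4],"rotation":[0,0,0]},
    {"offset":[-2,0,-0.4],"rotation":[0,0,0]},
    {"offset":[-2,0,-0.4],"rotation":[0,0,0]},
    {"offset":[-2,0,-0.4],"rotation":[0,0,0]},
    {"offset":[-2,0,-0.4],"rotation":[0,0,0]},
  ],
)

```text
time: 9.6
tool_pos: [0.4132, -0.3196, 0.0948]
tool_rot: [-3.132, -0.998, -0.028]
contact_force: [-1.1, -0.3, -0.6]
opening: 0.0002
```

```bash
python3 - <<'E'
from h import *
where();go([-60,-47,45],1.0,10)
p,P=wcam(); save(p,'w9')
E
```

```text
C case mm [-58.3 -48.4  67. ] tilt 0.998 head -0.016 F [-1.1  -0.33 -0.56] t 9.6 q [-1.21  0.69  2.21  1.79  0.93 -1.29]
N 10 offset mm [-1.95 -0.14  1.05] rot [-0.0002  0.0002 -0.0005]
 total off [-19.5  -1.4  10.5] rotvec [-0.002  0.002 -0.005]
```

View pics/w9.png

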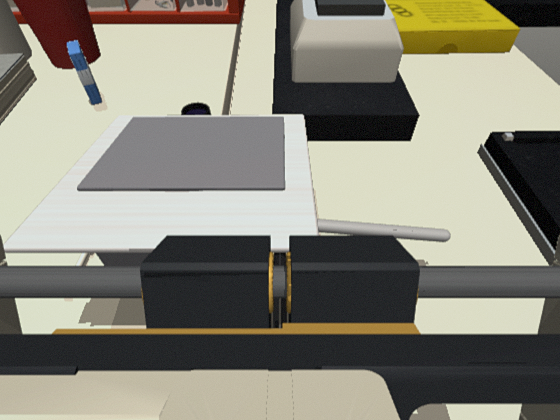

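>>> apply_moves(
  motion=[
    {"offset":[-1.2,0,0.4],"rotation":[0,0,0]},
    {"offset":[-1.2,0,0.4],"rotation":[0,0,0]},
    {"offset":[-1.2,0,0.4],"rotation":[0,0,0]},
    {"offset":[-1.2,0,0.4],"rotation":[0,0,0]},
    {"offset":[-1.2,0,0.4],"rotation":[0,0,0]},
    {"offset":[-1.2,0,0.4],"rotation":[0,0,0]},
    {"offset":[-1.2,0,0.4],"rotation":[0,0,0]},
    {"offset":[-1.2,0,0.4],"rotation":[0,0,0]},
    {"offset":[-1.2,0,0.4],"rotation":[0,0,0]},
    {"offset":[-1.2,0,0.4],"rotation":[0,0,0]},
  ],
)

```text
time: 10.48
tool_pos: [0.4097, -0.3196, 0.0811]
tool_rot: [-3.132, -0.998, -0.028]
contact_force: [0.1, -0.2, -1.0]
opening: 0.0002
```

```bash
python3 - <<'E'
from h import *
where()
E
```

```text
C case mm [-61.9 -48.4  53.3] tilt 0.998 head -0.016 F [ 0.12 -0.23 -1.01] t 10.4833 q [-1.22  0.73  2.22  1.81  0.94 -1.34]
```

>>> apply_moves(
  motion=[
    {"offset":[-0.8,0,0.5],"rotation":[0,0,0]},
    {"offset":[-0.8,0,0.5],"rotation":[0,0,0]},
    {"offset":[-0.8,0,0.5],"rotation":[0,0,0]},
    {"offset":[-0.8,0,0.5],"rotation":[0,0,0]},
    {"offset":[-0.8,0,0.5],"rotation":[0,0,0]},
    {"offset":[-0.8,0,0.5],"rotation":[0,0,0]},
    {"offset":[-0.8,0,0.5],"rotation":[0,0,0]},
    {"offset":[-0.8,0,0.5],"rotation":[0,0,0]},
    {"offset":[-0.8,0,0.5],"rotation":[0,0,0]},
    {"offset":[-0.8,0,0.5],"rotation":[0,0,0]},
  ],
)

```text
time: 11.32
tool_pos: [0.4096, -0.3196, 0.0708]
tool_rot: [-3.132, -0.998, -0.027]
contact_force: [-0.4, 0.2, -0.2]
opening: 0.0006
```

```bash
python3 - <<'E'
from h import *
where()
p,P=wcam(); save(p,'w10')
for q in (0,.03,.06):print(q,[proj(P,lidpt(.13,y,.004,q,C0)).round(1) for y in (.067,-.067)])
E
```

```text
C case mm [-61.9 -48.5  43. ] tilt 0.999 head -0.016 F [-0.44  0.23 -0.17] t 11.3167 q [-1.22  0.76  2.22  1.83  0.95 -1.38]
0 [array([ -1.9, 241.1]), array([322.8, 239.6])]
0.03 [array([ -7.5, 235. ]), array([323.6, 233.5])]
0.06 [array([-13.2, 228.5]), array([324.4, 226.9])]
```

View pics/w10.png

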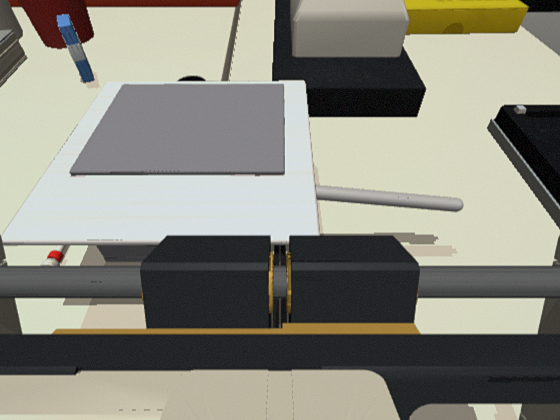

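>>> apply_moves(
  motion=[
    {"offset":[-1.4,0,-2.1],"rotation":[0,0,0]},
    {"offset":[-2.7,0,-4.2],"rotation":[0,0,0]},
    {"offset":[-2.7,0,-4.2],"rotation":[0,0,0]},
    {"offset":[-2.7,0,-4.2],"rotation":[0,0,0]},
    {"offset":[-2.7,0,-4.2],"rotation":[0,0,0]},
    {"offset":[-2.7,0,-4.2],"rotation":[0,0,0]},
    {"offset":[-2.7,0,-4.2],"rotation":[0,0,0]},
    {"offset":[-2.7,0,-4.2],"rotation":[0,0,0]},
    {"offset":[-2.7,0,-4.2],"rotation":[0,0,0]},
    {"offset":[-2.7,0,-4.2],"rotation":[0,0,0]},
    {"offset":[-2.7,0,-4.2],"rotation":[0,0,0]},
    {"offset":[-2.7,0,-4.2],"rotation":[0,0,0]},
  ],
)

```text
time: 12.37
tool_pos: [0.3463, -0.3185, 0.0709]
tool_rot: [-3.133, -0.999, -0.027]
contact_force: [0.4, 0.2, -0.3]
opening: 0.0004
```

```bash
python3 - <<'E'
from h import *
where()
E
```

```text
C case mm [-125.2  -48.5   43.2] tilt 0.999 head -0.017 F [ 0.43  0.18 -0.34] t 12.3667 q [-1.39  0.76  2.3   1.71  0.99 -1.47]
```

>>> apply_moves(
  motion=[
    {"offset":[5.9,0,-3.8],"rotation":[0,0,0]},
    {"offset":[5.9,0,-3.8],"rotation":[0,0,0]},
    {"offset":[5.9,0,-3.8],"rotation":[0,0,0]},
    {"offset":[5.9,0,-3.8],"rotation":[0,0,0]},
    {"offset":[5.9,0,-3.8],"rotation":[0,0,0]},
    {"offset":[5.9,0,-3.8],"rotation":[0,0,0]},
    {"offset":[5.9,0,-3.8],"rotation":[0,0,0]},
    {"offset":[5.9,0,-3.8],"rotation":[0,0,0]},
    {"offset":[0,0,0],"rotation":[0,0,0]},
    {"offset":[0,0,0],"rotation":[0,0,0]},
    {"offset":[0,0,0],"rotation":[0,0,0]},
  ],
)

```text
time: 13.28
tool_pos: [0.3461, -0.3182, 0.1353]
tool_rot: [-3.14, -1.0, -0.021]
contact_force: [-0.6, -0.4, -0.1]
opening: 0.0005
```

```bash
python3 - <<'E'
from h import *
where()
p,P=wcam(); save(p,'w11')
for q in (0,.03,.06):print(q,[proj(P,lidpt(.13,y,.004,q,C0)).round(1) for y in (.067,-.067)])
p=read_camera('top'); save(p,'top2')
E
```

```text
C case mm [-125.4  -48.3  107.6] tilt 1.0 head -0.019 F [-0.6  -0.4  -0.11] t 13.2833 q [-1.39  0.57  2.29  1.58  0.97 -1.24]
0 [array([107.8, 221.3]), array([306.2, 220.9])]
0.03 [array([105.8, 217.3]), array([306.5, 217. ])]
0.06 [array([103.7, 213.2]), array([306.9, 212.8])]
```

View pics/w11.png

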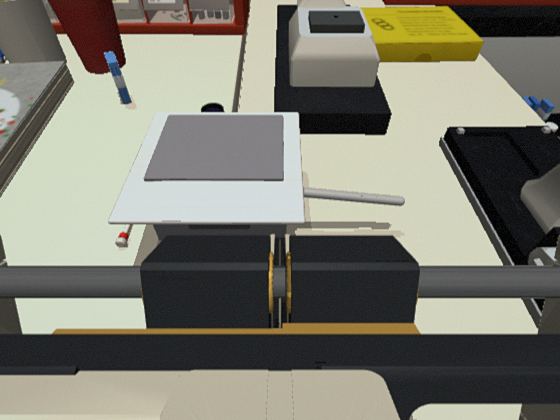

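View pics/top2.png

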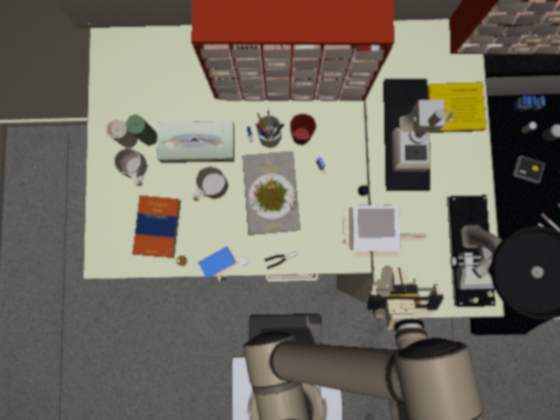

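The wrist picture shows the lid shut: its front edge is on row 221, which is where the model puts a lid at 0 rad. The stay points outward to the right, at about (310–400, 195). In the top picture the arm is clear of the case and the bystanders look unmoved.

```bash
python3 -c "
from cell import *
print(hand_in())"
```

```text
the job is handed in; nothing more can be done
None
```

I pushed the stay outward with the closed fingers tilted under the lid, and it swung clear. The lid dropped a few millimetres onto the fingers and rested there for about 0.6 s. I then lowered it over about 4 s until it was shut, drew the fingers out to the front and raised the arm clear. I handed the job in at about 13.3 s.

**Last checks:**
- **Lid:** its front edge in the wrist picture matches the model at 0 rad to within about 1 px; 0.03 rad would show as about 4 px.
- **Stay:** it points outward to the right in both the wrist and top pictures.
- **Bystanders:** they look unmoved in the top picture, but I only compared by eye and did not measure them. I did not check the movement holder after shutting, as the closed lid hides it.
- **Forces:** the readings stayed around 1 N or less. That is about the sensor's noise, so the lid's light weight on the fingers was judged from the pictures.

One detection disagreed: the trained network gave two candidate positions for the stay's tip after the push, and the higher-scoring one was wrong (it lay at the case's centre). I relied on the pictures instead.

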